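# Stand each screw-cap bottle in the holder cup of its size

### The arm

A 6-joint arm with a two-finger parallel gripper is mounted at the origin on a cart in front of the work surface, level with it; the furniture and walls round the work are solid. World frame = base frame: x ahead of the robot, y to its left, z up, the work surface at z = 0. Lengths are in m, angles in rad, forces in N, time in s.
With the tool pointing down it reaches from about 0.225 to 0.725 m from the base axis. Payload 3.1 kg.
Tool frame: the origin (TCP) lies between the finger pads; the fingertips stand 17 mm ahead of it and the grasp point (between the pads) lies 2 mm behind it; z points along the fingers, y is the line along which they close (so a half turn about z gives the same grasp; the last joint's range is limited). The gripper opens to 85 mm and grips with 20 to 120 N. Pads are 22 mm wide; open, the fingers measure 114 mm over their backs; the gripper's body (76 mm by 85 mm) begins 54 mm behind the grasp point. The pads swing forward as they close: fully open they stand 13 mm farther back than shut.
Start: joints at [1.218, 0.048, 0.099, 1.622, 0, 1.443], TCP at [0.117, 0.512, 0.221] pointing down, gripper open.
Joint ranges: [-2.91, 2.91], [-0.99, 1.94], [-1.21, 1.42], [-2.12, 2.29], [-1.49, 1.47], [-3.14, 3.14]. Speed limits (rad/s): [2.79, 2.79, 3.14, 3.14, 3.14, 3.14].

### API

Orientations are given as a unit quaternion [w, x, y, z].
In Python, from rig import bot gives the robot as it stands. Calls block until the motion is done:
- bot.reach(position, orientation): joint-space move of the TCP to a pose.
- bot.move_linear(position, ori=None, velocity=0.15, guard=None): straight line of the TCP; ori=None keeps the orientation; velocity is the mean speed in m/s. With guard (N) it stops when the force on the tool has changed by that much, and returns True; else False.
- bot.move_joints(angles): joint-space move.
- bot.ungrasp() and bot.grab(newtons=None): open the fingers fully, or close them until they stop; newtons is the grip in N (None keeps the last).
- bot.hold(seconds).
- bot.ik(position, orientation): joint angles nearest the present ones, or None.
- bot.sense(): the state.
- bot.snapshot(name): name is "scene" or "side" or "wrist"; returns the picture (384x512x3 uint8, red, green, blue); there is no depth.
- bot.camera_info(name): a dict with "fx", "fy", "cx", "cy" (pixels), "origin" and "rotation" of the camera in the world. Camera axes: x right, y down, z forward; pixel columns grow to the right and rows downward; lengths in m; the calibration is good to about 2 mm. A picture is of the moment at which its call begins: read the wrist's pose just before it. camera_info takes no time and is no camera call; for the wrist camera it gives the pose at the moment of the call.
A pose or a line that the arm cannot do raises bot.PlanningError and nothing moves.
- bot.hand_in(): hands the job in; it is judged then, once.
Trained networks look in the newest picture that a camera, given by its name, has taken for a name from the list of things; names that differ only in an ending like _2 or _b are one class to them, and where a whole thing is asked for, a point or a joint stands for the part that bears it (a point fixed in the world has none). Each returns a list of dicts, best first, with "p" (0 to 1); they miss things now and then, are a little off and sometimes report something else, mostly with a low value. They report only what shows in the picture. A call takes as long as a camera call. They do not tell look-alikes from the thing itself.
- bot.silhouettes(camera, name): "pixels" (384x512 bool, what is visible of it).
- bot.landmark_of(camera, name): "location" ([x, y, z] in m, in the coordinates of the camera as it stood for that picture, good to about 4 mm: a listed point, or the origin of a listed thing).
The state is a dict: "t": time; "q": joint angles; "joint_velocities": joint speeds; "tau": joint torques, N m; "ee_pos": TCP position; "ee_rot": TCP orientation; "ft_force": force on the tool from outside, world axes, zero at the start; "wrist_torque": the same for the moment, N m; "width": finger opening in m; "grasp_force": force on a finger pad.
Only numpy, scipy, OpenCV 4.12 (cv2) and the standard library are available. Lean on these libraries where they do the work, as an engineer would, in place of code of your own. Each camera call takes 0.05 s, during which the arm holds its last target. There are 200 camera calls.

### The job

Four upright screw-cap bottles of four sizes, from a half-litre bottle down to a small vial, stand about on the open bench among four empty grey holder cups of four widths. Stand each of these bottles in the cup of its own size (the reagent bottle back against the wall and those on the shelf stay put): the largest in the widest cup, the second largest in the second widest, and so on down to the vial in the narrowest. Keep the bottles upright all the time, set them down rather than drop them, and leave all four standing flat on the floors of their cups, let go.

Things in the scene. Friction and masses are not known exactly. Their poses are not given: they have to be found in the camera images.
- bottle_large: The largest of four loose upright screw-cap bottles on the open bench: pale translucent 500 ml lab bottle with blue cap, body 86 mm across, 177 mm tall, about 0.4 kg. Cap 56 mm across, from 142 to 177 mm above the underside: grip it from above with the pads centred about 168 mm up. Origin: centre of its underside; z up through the cap.
- bottle_medium: The second largest of the four: white bottle with blue cap, body 70 mm across, 143 mm tall, about 0.25 kg. Cap 48 mm across, from 113 to 143 mm up: grip it about 133 mm up. Origin: centre of its underside; z up through the cap.
- bottle_small: The third of the four: pale translucent 100 ml bottle with wide blue cap, body 56 mm across, 110 mm tall, about 0.15 kg. Cap 46 mm across, from 74 to 110 mm up: grip it about 98 mm up. Origin: centre of its underside; z up through the cap.
- vial: The smallest of the four: white vial with blue cap, 34 mm across, 70 mm tall, about 0.05 kg. Cap 33 mm across, from 52 to 70 mm up: grip vial and cap together about 58 mm up. Origin: centre of its underside; z up through the cap.
- cup_large: Fixed open round holder cup of mid-grey plastic, the widest of the four: inside diameter 100 mm in the straight part, 110 mm at the flared lip, outside 118 mm over the lip, foot flange 120 mm, 24 mm tall, inner floor 5 mm above the bench. Origin: centre of its underside on the bench; z up.
- cup_medium: Fixed open round holder cup of mid-grey plastic, the second widest: inside diameter 84 mm in the straight part, 94 mm at the flared lip, outside 102 mm over the lip, foot flange 104 mm, 24 mm tall, inner floor 5 mm above the bench. Origin: centre of its underside on the bench; z up.
- cup_small: Fixed open round holder cup of mid-grey plastic, the third widest: inside diameter 70 mm in the straight part, 80 mm at the flared lip, outside 88 mm over the lip, foot flange 90 mm, 24 mm tall, inner floor 5 mm above the bench. Origin: centre of its underside on the bench; z up.
- cup_vial: Fixed open round holder cup of mid-grey plastic, the narrowest: inside diameter 48 mm in the straight part, 58 mm at the flared lip, outside 66 mm over the lip, foot flange 68 mm, 24 mm tall, inner floor 5 mm above the bench. Origin: centre of its underside on the bench; z up.
There are look-alikes about, which are no part of the job. Leave any green look-alike of the bottle_large alone.

How it is judged:
By the outcome, as a careful person would: the job done as asked, in the order asked, and still so for the second after the job is handed in, with the robot touching nothing.
It also fails if it takes over 109 s, if anything falls off the work surface, if the arm or the gripper's body presses on something with over 40 N, if the wrist force passes 120 N, or if a joint passes its speed limit or range.

## Working session

There is one attempt and no reset: what is moved stays moved. The work goes in short steps, each a Python script; the robot and the scene stay as the last script left them, time stands still between calls to the robot, and variables do not carry over. Pictures are saved under pics/ and viewed, at most 14 in all, crops included, and the job is handed in when it is done.

```bash
mkdir -p pics; ls; cat > h.py <<'E'
import numpy as np, cv2
from rig import bot
N=["bottle_large","bottle_medium","bottle_small","vial","cup_large","cup_medium","cup_small","cup_vial"]
def save(n,im): cv2.imwrite('pics/'+n+'.png',im[:,:,::-1])
def W(ci,l): return np.array(ci["origin"])+np.array(ci["rotation"])@np.array(l)
def find(cam,names=N):
    out={}
    ci=bot.camera_info(cam); im=bot.snapshot(cam)
    for n in names:
        out[n]=[(round(d["p"],2),W(ci,d["location"]).round(4).tolist()) for d in bot.landmark_of(cam,n)]
    return im,out
E
python3 - <<'E'
from h import *
for c in ("scene","side"):
    im,o=find(c); save(c,im)
    ci=bot.camera_info(c);print(c,ci["fx"],np.round(ci["origin"],3))
    for n in o: print(n,o[n])
print(bot.sense()["t"],bot.sense()["ee_rot"])
E
```

```text
picsTraceback (most recent call last):
  File "<stdin>", line 3, in <module>
  File "h.py", line 10, in find
    out[n]=[(round(d["p"],2),W(ci,d["location"]).round(4).tolist()) for d in bot.landmark_of(cam,n)]
                             ~^^^^^^^^^^^^^^^^^^
  File "h.py", line 5, in W
    def W(ci,l): return np.array(ci["origin"])+np.array(ci["rotation"])@np.array(l)
                                               ~~~~~~~~~~~~~~~~~~~~~~~~^~~~~~~~~~~~
ValueError: matmul: Input operand 1 has a mismatch in its core dimension 0, with gufunc signature (n?,k),(k,m?)->(n?,m?) (size 3 is different from 4)
```

Rotation is a quaternion.

```bash
cat >> h.py <<'E'
from scipy.spatial.transform import Rotation as R
def Rc(ci):
    r=np.array(ci["rotation"],float)
    return r if r.shape==(3,3) else R.from_quat(r[[1,2,3,0]]).as_matrix()
def W(ci,l): return np.array(ci["origin"])+Rc(ci)@np.array(l)
E
python3 - <<'E'
from h import *
for c in ("scene","side"):
    im,o=find(c); save(c,im)
    ci=bot.camera_info(c);print(c,ci["fx"],np.round(ci["origin"],3),ci["rotation"])
    for n in o: print(n,o[n])
print(bot.sense()["t"],bot.sense()["ee_rot"])
E
```

```text
scene 470.6756283885419 [-0.093 -0.944  1.111] [-0.37113912  0.88544149 -0.26099253  0.10065795]
bottle_large [(0.9, [0.4808, -0.4106, 0.0021]), (0.76, [0.3222, -0.1362, -0.0033]), (0.63, [0.6509, 0.0429, 0.0011])]
bottle_medium [(0.89, [0.38, -0.2521, -0.0019]), (0.45, [0.4316, -0.0934, 0.004])]
bottle_small [(0.95, [0.4339, -0.0906, 0.0057])]
vial [(0.76, [0.631, 0.1459, 0.008]), (0.42, [0.3799, -0.2505, 0.0]), (0.26, [0.3583, 0.2779, -0.0002])]
cup_large [(0.88, [0.5376, 0.3654, 0.0013])]
cup_medium [(0.91, [0.6086, -0.1109, 0.0009])]
cup_small [(0.78, [0.3616, 0.2799, 0.001])]
cup_vial []
side 349.1993542110434 [-0.063 -0.831  0.814] [-0.42156287  0.85683507 -0.27073149  0.12174923]
bottle_large [(0.93, [0.4824, -0.4132, -0.0024]), (0.81, [0.3168, -0.1435, 0.0018]), (0.67, [0.6302, -0.4236, 0.0013]), (0.55, [0.6482, 0.0422, -0.0024])]
bottle_medium [(0.84, [0.3798, -0.251, -0.0012])]
bottle_small []
vial [(0.51, [0.6076, -0.1153, -0.0004]), (0.43, [0.6249, 0.1384, -0.0028])]
cup_large [(0.87, [0.5352, 0.3648, -0.004])]
cup_medium [(0.65, [0.6038, -0.1146, -0.002])]
cup_small [(0.77, [0.3595, 0.2756, 0.0009])]
cup_vial [(0.43, [0.4854, -0.4123, 0.0001])]
1.0 [1.23356785e-05 1.12193525e-01 9.93686374e-01 5.66381881e-05]
```

View pics/scene.png

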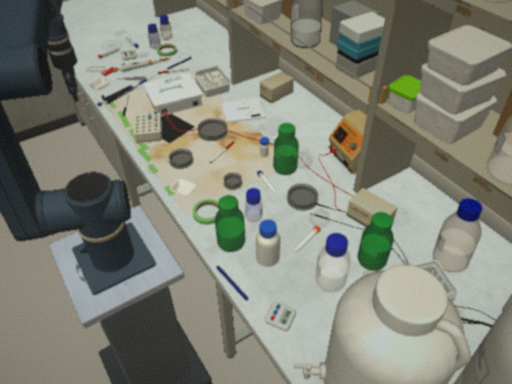

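View pics/side.png

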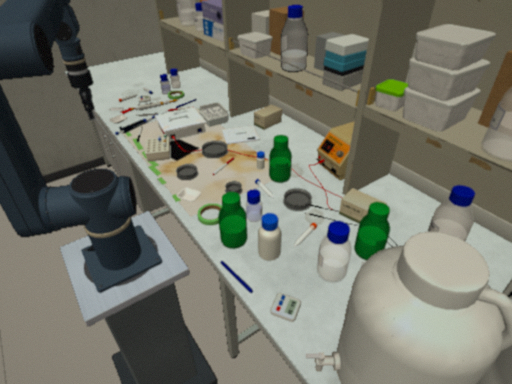

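The scene picture shows the blue-capped targets: large (333,262), medium (267,243), small (254,205) and vial (265,147). The cups are large (212,129), medium (302,196), small (181,158) and vial (233,181). The green decoys are at (230,224), (286,148) and (376,241). The side view agrees with this.

```bash
cat >> h.py <<'E'
def proj(cam,p):
    ci=bot.camera_info(cam); l=Rc(ci).T@(np.array(p)-ci["origin"]); return np.array([ci["fx"]*l[0]/l[2]+ci["cx"],ci["fy"]*l[1]/l[2]+ci["cy"]])
def ray(ci,uv,z):
    d=Rc(ci)@np.array([(uv[0]-ci["cx"])/ci["fx"],(uv[1]-ci["cy"])/ci["fy"],1]); o=np.array(ci["origin"]); return o+d*(z-o[2])/d[2]
def down(a): # tool down, closing axis (tool y) at world angle a
    c,s=np.cos(a),np.sin(a); q=R.from_matrix(np.array([[s,c,0],[-c,s,0],[0,0,-1]])).as_quat(); return [q[3],q[0],q[1],q[2]]
E
python3 - <<'E'
from h import *
print(ray(bot.camera_info("scene"),(233,181),.02),ray(bot.camera_info("side"),(233,187),.02))
ci=bot.camera_info("wrist");print(np.array(ci["origin"])-bot.sense()["ee_pos"],Rc(ci)[:,2],ci["fx"], R.from_quat(np.array(bot.sense()["ee_rot"])[[1,2,3,0]]).as_matrix()[:,:2])
for n,x,y in [("L",.481,-.412),("mid",.5,-.12),("mid2",.5,0.1),("mid3",.5,.2),("cL",.536,.365)]:
  for z in (.2,.25,.3,.36,.39,.42):
    r=[]
    for off in (0,30,60,90,120,150):
        a=np.arctan2(y,x)+np.radians(off); r.append(bot.ik([x,y,z],down(a)) is not None)
    print(n,z,np.array(r).astype(int))
E
```

```text
[0.45429181 0.06802769 0.02      ] [0.4503134  0.06804072 0.02      ]
[-0.07670984  0.01678416  0.15366706] [ 0.29571846 -0.06698908 -0.95292343] 318.7060948893855 [[-9.74825225e-01  2.22970353e-01]
 [ 2.22970356e-01  9.74825219e-01]
 [-1.18067153e-05  1.15329158e-04]]Traceback (most recent call last):
  File "<stdin>", line 8, in <module>
  File "h.py", line 22, in down
    c,s=np.cos(a),np.sin(a); q=R.from_matrix(np.array([[s,c,0],[-c,s,0],[0,0,-1]])).as_quat(); return [q[3],q[0],q[1],q[2]]
                               ~~~~~~~~~~~~~^^^^^^^^^^^^^^^^^^^^^^^^^^^^^^^^^^^^^^^
  File "scipy/spatial/transform/_rotation.pyx", line 1143, in scipy.spatial.transform._rotation.Rotation.from_matrix
ValueError: Non-positive determinant (left-handed or null coordinate frame) in rotation matrix 0: [[-0.65053127  0.75947947  0.        ]
 [-0.75947947 -0.65053127  0.        ]
 [ 0.          0.         -1.        ]].
```

```bash
sed -i 's/\[\[s,c,0\],\[-c,s,0\]/[[-s,c,0],[c,s,0]/' h.py
python3 - <<'E'
from h import *
q0=bot.sense()["q"]
for n,x,y in [("L",.481,-.412),("mid",.5,-.12),("mid2",.5,0.1),("mid3",.5,.2),("cL",.536,.365),("m",.607,-.11),("v",.628,.142)]:
  for z in (.2,.3,.36,.39,.42):
    r=[]
    for off in (0,30,60,90,120,150,180,270):
        a=np.arctan2(y,x)+np.radians(off); r.append(bot.ik([x,y,z],down(a)) is not None)
    print(n,z,np.array(r).astype(int))
E
```

```text
L 0.2 [1 1 1 1 1 1 1 1]
L 0.3 [1 1 1 1 1 1 1 1]
L 0.36 [1 1 1 1 1 1 1 1]
L 0.39 [1 1 1 1 1 1 1 1]
L 0.42 [0 0 0 0 0 0 0 0]
mid 0.2 [1 1 1 1 1 1 1 1]
mid 0.3 [1 1 1 1 1 1 1 1]
mid 0.36 [1 1 1 1 1 1 1 1]
mid 0.39 [1 1 1 1 1 1 1 1]
mid 0.42 [1 1 1 1 1 1 1 1]
mid2 0.2 [1 1 1 1 1 1 1 1]
mid2 0.3 [1 1 1 1 1 1 1 1]
mid2 0.36 [1 1 1 1 1 1 1 1]
mid2 0.39 [1 1 1 1 1 1 1 1]
mid2 0.42 [1 1 1 1 1 1 1 1]
mid3 0.2 [1 1 1 1 1 1 1 1]
mid3 0.3 [1 1 1 1 1 1 1 1]
mid3 0.36 [1 1 1 1 1 1 1 1]
mid3 0.39 [1 1 1 1 1 1 1 1]
mid3 0.42 [1 1 1 1 1 1 1 1]
cL 0.2 [1 1 1 1 1 1 1 1]
cL 0.3 [1 1 1 1 1 1 1 1]
cL 0.36 [1 1 1 1 1 1 1 1]
cL 0.39 [1 1 1 1 1 1 1 1]
cL 0.42 [0 0 0 0 0 0 0 0]
m 0.2 [1 1 1 1 1 1 1 1]
m 0.3 [1 1 1 1 1 1 1 1]
m 0.36 [1 1 1 1 1 1 1 1]
m 0.39 [1 1 1 1 1 1 1 1]
m 0.42 [1 1 1 1 1 1 1 1]
v 0.2 [1 1 1 1 1 1 1 1]
v 0.3 [1 1 1 1 1 1 1 1]
v 0.36 [1 1 1 1 1 1 1 1]
v 0.39 [1 1 1 1 1 1 1 1]
v 0.42 [0 0 0 0 0 0 0 0]
```

```bash
python3 - <<'E'
from h import *
for i,(x,y) in enumerate([(.36,.22),(.44,.0),(.38,-.28)]):
    bot.reach([x,y,.34],down(np.arctan2(y,x)+np.pi/2)); bot.hold(.2)
    im,o=find("wrist"); save(f"w{i}",im)
    ci=bot.camera_info("wrist"); print(i,round(bot.sense()["t"],2))
    np.savez(f"w{i}.npz",o=ci["origin"],r=Rc(ci),k=[ci[k] for k in("fx","fy","cx","cy")])
    for n in o: print(n,o[n])
E
python3 -c "
import cv2;import numpy as np
cv2.imwrite('pics/w3.png',cv2.resize(np.vstack([np.hstack([cv2.imread('pics/w0.png'),cv2.imread('pics/w1.png')]),np.hstack([cv2.imread('pics/w2.png'),cv2.imread('pics/w2.png')*0])]),(800,600)))"
```

```text
0 3.12
bottle_large [(0.72, [0.6454, 0.0431, 0.0029])]
bottle_medium []
bottle_small [(0.91, [0.4298, -0.0947, 0.0005])]
vial [(0.72, [0.6301, 0.145, 0.0035])]
cup_large [(0.66, [0.5375, 0.3633, -0.0012]), (0.65, [0.4552, 0.078, 0.0008])]
cup_medium []
cup_small [(0.87, [0.3568, 0.2727, 0.0036])]
cup_vial []
1 4.71
bottle_large [(0.74, [0.6421, 0.0437, 0.0002]), (0.66, [0.6221, -0.4255, 0.0008]), (0.64, [0.3208, -0.1409, 0.0026])]
bottle_medium []
bottle_small [(0.73, [0.4291, -0.0915, 0.0002])]
vial [(0.95, [0.6301, 0.1434, 0.0053])]
cup_large [(0.75, [0.5367, 0.3642, 0.0013])]
cup_medium [(0.79, [0.6029, -0.1154, 0.0033])]
cup_small [(0.89, [0.3585, 0.2751, 0.0041])]
cup_vial [(0.93, [0.4552, 0.0749, -0.0004])]
2 6.47
bottle_large [(0.94, [0.3214, -0.1429, 0.0003]), (0.75, [0.4809, -0.4143, 0.0007]), (0.57, [0.6236, -0.4248, 0.003])]
bottle_medium [(0.89, [0.3738, -0.2511, -0.0016])]
bottle_small [(0.67, [0.4256, -0.0922, -0.0008])]
vial []
cup_large []
cup_medium [(0.56, [0.6044, -0.1136, 0.003])]
cup_small []
cup_vial [(0.66, [0.6028, -0.1139, -0.0002]), (0.64, [0.4545, 0.0783, -0.0005])]
```

View pics/w3.png

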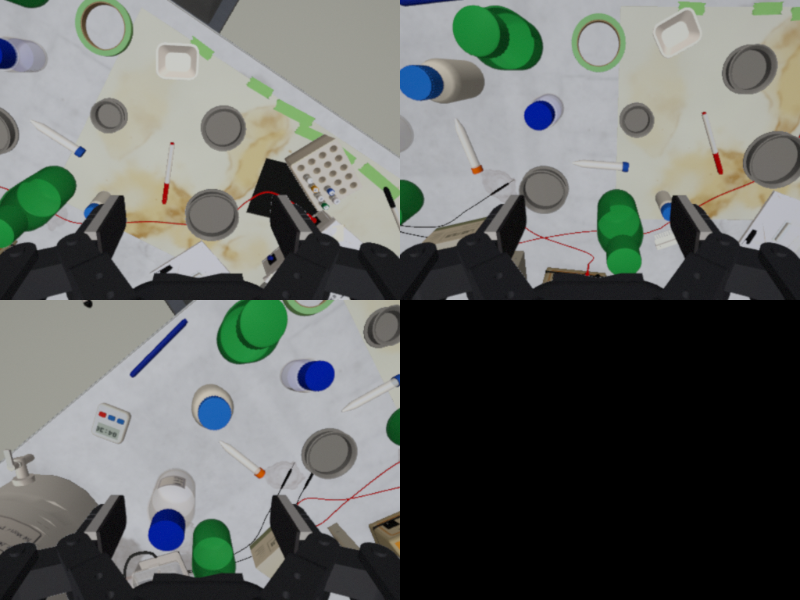

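The montage (800×600) shows cups small (223,128), large (212,213) and vial (108,115) in view 0. View 2 shows the large bottle's cap (167,530), the medium's (214,412) and the small's (316,376), with a jug at lower left. I'll check the clearance to the jug and panel, then go for the large bottle.

```bash
cat >> h.py <<'E'
P=dict(L=(.4815,-.413),M=(.377,-.2515),S=(.4295,-.092),V=(.6295,.1435))
C=dict(L=(.5367,.3645),M=(.6045,-.114),S=(.3588,.2755),V=(.455,.0765))
G=dict(L=.164,M=.130,S=.095,V=.056)
def th(p): return np.arctan2(p[1],p[0])
def pick(k,off,ztop,force):
    x,y=P[k]; a=th((x,y))+off
    bot.reach([x,y,ztop],down(a))
    hit=bot.move_linear([x,y,G[k]],velocity=.12,guard=8)
    bot.grab(force); s=bot.sense(); print(k,"hit",hit,"w",round(s["width"],4),"F",s["grasp_force"],"z",np.round(s["ee_pos"],4),"t",round(s["t"],1))
def st(m=""):
    s=bot.sense(); print(m,round(s["t"],1),np.round(s["ee_pos"],4),"w",round(s["width"],4),"f",np.round(s["ft_force"],1),"q6",round(s["q"][5],2))
E
python3 - <<'E'
from h import *
c1,c2=bot.camera_info("scene"),bot.camera_info("side")
for h in (.2,.25,.3,.35,.4): print(h,ray(c1,(408,292),h),ray(c2,(437,270),h))
print("panel foot",ray(c1,(358,208),0),ray(c2,(349,180),0), "shelf edge", ray(c1,(300,75),.3),"jug left",ray(c1,(340,330),.15))
E
```

```text
0.2 [ 0.5069725  -0.62649596  0.2       ] [ 0.5366715  -0.64832689  0.2       ]
0.25 [ 0.47401997 -0.64393661  0.25      ] [ 0.48785008 -0.66324337  0.25      ]
0.3 [ 0.44106743 -0.66137726  0.3       ] [ 0.43902867 -0.67815985  0.3       ]
0.35 [ 0.40811489 -0.67881791  0.35      ] [ 0.39020726 -0.69307633  0.35      ]
0.4 [ 0.37516236 -0.69625856  0.4       ] [ 0.34138584 -0.70799281  0.4       ]
panel foot [ 0.73589636 -0.24351428  0.        ] [ 0.85231361 -0.13674789  0.        ] shelf edge [0.75126737 0.11725559 0.3       ] jug left [ 0.34135979 -0.59766702  0.15      ]
```

```bash
python3 - <<'E'
from h import *
pick("L",np.pi/2,.26,50)
p=bot.sense()["ee_pos"]
bot.move_linear([p[0],p[1],p[2]+.03],velocity=.08); st("lift")
save("L1",bot.snapshot("scene")[150:330,200:440])
E
```

```text
L hit False w 0.0001 F 7.8121867058052885 z [ 0.4825 -0.4176  0.1715] t 8.9
lift 9.6 [ 0.4825 -0.4174  0.2009] w -0.0 f [-0.4  0.3 -0. ] q6 -0.11
```

View pics/L1.png

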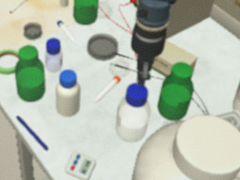

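The gripper closed on nothing: width 0, with the bottle still standing at about (335,245). I'll open up and look again.

```bash
python3 - <<'E'
from h import *
p=bot.sense()["ee_pos"]
bot.move_linear([p[0],p[1],.3],velocity=.2); bot.ungrasp(); st()
a=bot.snapshot("wrist")
for c in("scene","side","wrist"):
    im,o=find(c,["bottle_large"]); print(c,o)
b=cv2.resize(bot.snapshot("side")[180:300,270:430],(512,384),interpolation=cv2.INTER_CUBIC)
save("L2",cv2.resize(np.hstack([a,b]),(800,300)))
for c in("scene","side"):
    print(c,proj(c,[.4815,-.413,.177]),proj(c,[.4815,-.413,0]))
E
```

```text
11.1 [ 0.4823 -0.4172  0.3001] w 0.0855 f [-0.  -0.5  0.7] q6 -0.11
scene {'bottle_large': [(0.92, [0.3193, -0.1389, -0.0041]), (0.82, [0.6284, -0.4172, 0.0001]), (0.65, [0.4818, -0.4093, -0.0011])]}
side {'bottle_large': [(0.91, [0.3209, -0.1393, 0.0014]), (0.76, [0.6277, -0.4222, 0.0025]), (0.58, [0.4835, -0.4124, 0.0002])]}
wrist {'bottle_large': [(0.88, [0.6206, -0.4226, -0.0014]), (0.75, [0.4794, -0.4078, 0.0018])]}
scene [336.69828719 241.27216372] [329.68201953 281.3853803 ]
side [338.56239613 226.48656057] [330.47601657 270.56742321]
```

View pics/L2.png

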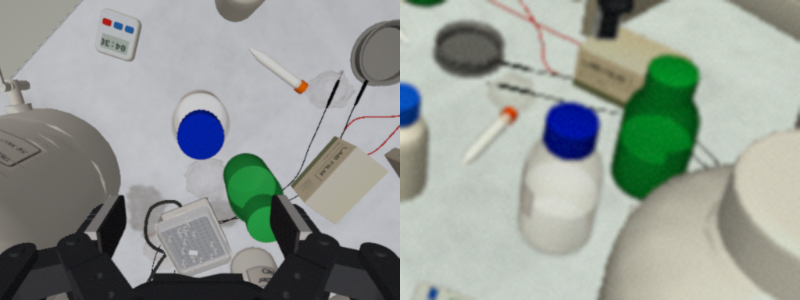

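```bash
cat >> h.py <<'E'
def captop(z,rad,guess):
    """fit cap position by blue mask in wrist picture: compare centroid with predicted silhouette"""
    ci=bot.camera_info("wrist"); im=bot.snapshot("wrist"); hsv=cv2.cvtColor(im,cv2.COLOR_RGB2HSV)
    m=((hsv[:,:,0]>100)&(hsv[:,:,0]<130)&(hsv[:,:,1]>150)).astype(np.uint8)
    n,lab,s,c=cv2.connectedComponentsWithStats(m)
    t=np.linspace(0,2*np.pi,60); p=np.array(guess,float)
    for _ in range(3):
        pts=np.array([proj("wrist",[p[0]+rad*np.cos(u),p[1]+rad*np.sin(u),h]) for h in z for u in t],np.float32)
        M=np.zeros(m.shape,np.uint8); cv2.fillConvexPoly(M,cv2.convexHull(pts).astype(np.int32),1)
        ys,xs=np.nonzero(M); pc=np.array([xs.mean(),ys.mean()])
        k=min([j for j in range(1,n) if s[j,4]>80],key=lambda j:np.hypot(*(c[j]-pc)))
        zm=np.mean(z); p=p+(ray(ci,c[k],zm)-ray(ci,pc,zm))[:2]
    print("captop",p.round(4),"area",s[k,4],M.sum()); return p
E
python3 - <<'E'
from h import *
p=captop((.142,.177),.028,P["L"])
x,y=p; a=th(p)+np.pi/2
bot.move_linear([x,y,.25],down(a)); bot.hold(.2); st("c .25"); p=captop((.142,.177),.028,p); x,y=p
bot.move_linear([x,y,.2]); st("c .2")
print(bot.move_linear([x,y,.158],velocity=.05,guard=8)); st("c .158"); bot.hold(.3); st("c .158")
E
```

```text
captop [ 0.4809 -0.4127] area 2918 3319
c .25 12.2 [ 0.4814 -0.4134  0.2518] w 0.0855 f [ 0.8  1.1 -0.3] q6 -0.11
captop [ 0.4807 -0.4126] area 4167 4705
c .2 12.7 [ 0.4805 -0.4125  0.2001] w 0.0853 f [ 0.2 -0.2 -0.1] q6 -0.11
False
c .158 13.7 [ 0.4808 -0.4128  0.1584] w 0.0853 f [ 0.  -0.8 -0.1] q6 -0.11
c .158 14.0 [ 0.4808 -0.4127  0.1584] w 0.0853 f [-0.1  0.  -0. ] q6 -0.11
```

```bash
python3 - <<'E'
from h import *
bot.grab(30); st("grab"); print(bot.sense()["grasp_force"]); bot.hold(.3); st()
save("L3",np.hstack([bot.snapshot("wrist"),cv2.resize(bot.snapshot("side")[150:300,250:450],(512,384))])[:, :, :])
E
python3 -c "
import cv2;cv2.imwrite('pics/L3.png',cv2.resize(cv2.imread('pics/L3.png'),(800,300)))"
```

```text
grab 14.4 [ 0.4809 -0.4125  0.1585] w 0.0529 f [-0.1  1.1  2.7] q6 -0.11
31.572865132943804
 14.7 [ 0.4809 -0.4126  0.1585] w 0.0531 f [0.8 1.1 2.8] q6 -0.11
```

View pics/L3.png

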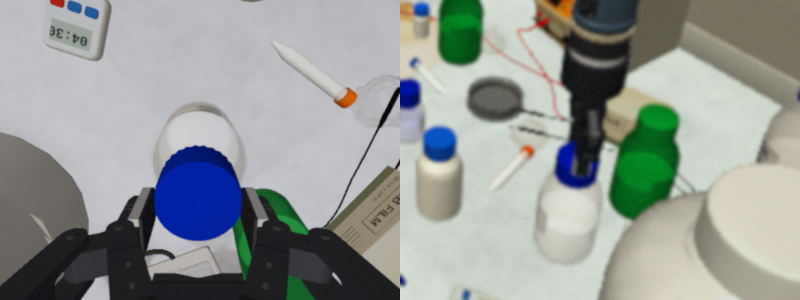

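The grasp holds at width 53 mm, with the cap between the pads at about (200,190). Next is a lift and a check.

```bash
python3 - <<'E'
from h import *
bot.grab(45)
p=bot.sense()["ee_pos"]; st("pre")
bot.move_linear([p[0],p[1],p[2]+.04],velocity=.06); bot.hold(.2); st("lift")
im=np.hstack([bot.snapshot("wrist"),cv2.resize(bot.snapshot("side")[150:300,250:450],(512,384))]); save("L4",cv2.resize(im,(800,300)))
E
```

```text
pre 15.0 [ 0.4809 -0.4126  0.1586] w 0.0523 f [0.3 1.7 5.1] q6 -0.11
lift 16.1 [ 0.4807 -0.4124  0.1979] w 0.0519 f [ 0.2 -0.3 -4.1] q6 -0.11
```

View pics/L4.png

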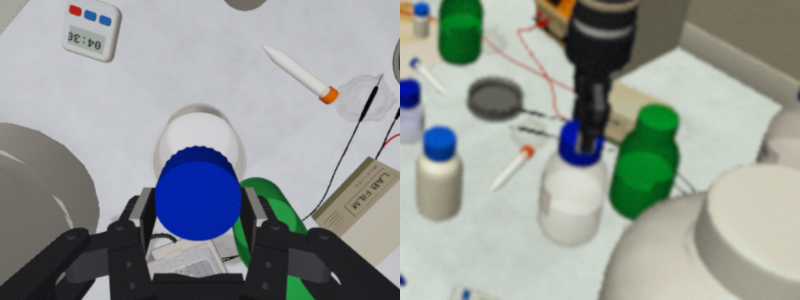

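Lifted cleanly (4.1 N of weight, bottle upright). Now I'll carry it high to the large cup.

```bash
cat >> h.py <<'E'
def carry(k,zhi,zlo,off=np.pi/2,via=True):
    p=bot.sense()["ee_pos"]; q=bot.sense()["ee_rot"]
    bot.move_linear([p[0],p[1],zhi],velocity=.2)
    if via:
        t=(th(p)+th(C[k]))/2; bot.reach([.54*np.cos(t),.54*np.sin(t),zhi],down(t+off))
    x,y=C[k]
    bot.reach([x,y,zhi],down(th(C[k])+off)); st("over")
    bot.move_linear([x,y,zlo],velocity=.15); bot.hold(.2); st("above cup")
def look(name,box):
    (r0,r1,c0,c1)=box
    im=np.hstack([bot.snapshot("wrist"),cv2.resize(bot.snapshot("scene")[r0:r1,c0:c1],(512,384),interpolation=cv2.INTER_CUBIC)]); save(name,cv2.resize(im,(800,300)))
E
python3 - <<'E'
from h import *
carry("L",.385,.192)
look("L5",(60,180,140,300))
E
```

```text
over 20.1 [0.5376 0.3629 0.3853] w 0.0519 f [ 0.  -0.5 -4.4] q6 -0.1
above cup 21.8 [0.5372 0.3648 0.1931] w 0.0522 f [ 0.3  1.1 -4.8] q6 -0.1
```

View pics/L5.png

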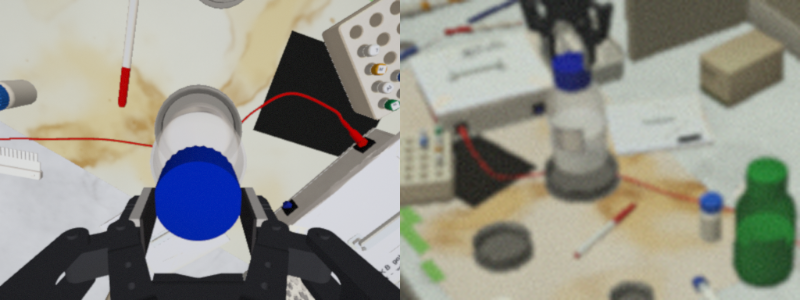

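The large bottle hangs centred over its cup, in the scene crop at (580,180). I'll lower it under guard and release.

```bash
cat >> h.py <<'E'
def place(k,zfloor,zup):
    x,y=C[k]
    h=bot.move_linear([x,y,zfloor+.004],velocity=.05,guard=8); st(f"down {h}")
    if not h: h=bot.move_linear([x,y,zfloor-.004],velocity=.015,guard=5); st(f"floor {h}")
    return h
def release(zup):
    bot.ungrasp(); bot.hold(.1); p=bot.sense()["ee_pos"]; bot.move_linear([p[0],p[1],zup],velocity=.2); st("up")
E
python3 - <<'E'
from h import *
place("L",.1636,.26)
if bot.sense()["ee_pos"][2]<.167:
    release(.27); 
    im,o=find("wrist",["bottle_large","cup_large"]); print(o)
    print(find("scene",["bottle_large"])[1]); look("L6",(60,180,140,300))
E
```

```text
down False 22.5 [0.5365 0.3644 0.1672] w 0.0523 f [-0.5 -0.9 -4.6] q6 -0.1
floor True 22.9 [0.5378 0.3652 0.1639] w 0.052 f [2.3 1.5 4.8] q6 -0.1
up 24.1 [0.5356 0.364  0.2693] w 0.0856 f [-0.3 -0.3 -0.1] q6 -0.1
{'bottle_large': [(0.62, [0.5393, 0.365, 0.0059])], 'cup_large': [(0.71, [0.5378, 0.3661, 0.0042])]}
{'bottle_large': [(0.89, [0.5397, 0.3681, 0.0071]), (0.72, [0.6267, -0.4179, 0.0048]), (0.67, [0.6512, 0.0456, 0.0019]), (0.58, [0.3218, -0.1357, -0.0037])]}
```

View pics/L6.png

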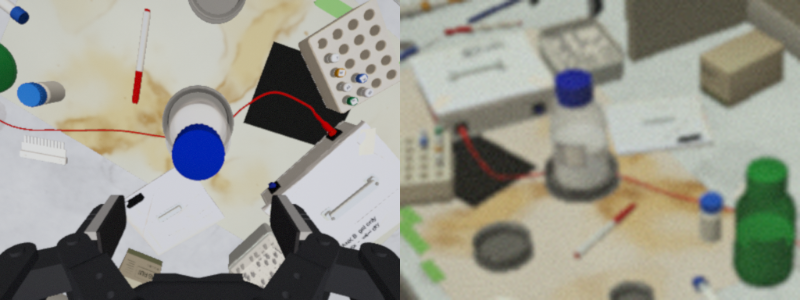

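Large is in: the floor contact was at the expected height. Next, the medium bottle.

```bash
cat >> h.py <<'E'
G.update(M=.125,S=.090,V=.053)
CAP=dict(M=((.113,.143),.024),S=((.074,.110),.023),V=((.052,.070),.0165))
def pick2(k,ztop,force,off=np.pi/2):
    p=np.array(P[k]); a=th(p)+off
    bot.reach([*p,ztop],down(a)); bot.hold(.25)
    d=captop(*CAP[k],p); st("top")
    if np.hypot(*(d-p))<.008: p=(p+d)/2
    h=bot.move_linear([*p,G[k]+.03],velocity=.15,guard=8)
    h=h or bot.move_linear([*p,G[k]],velocity=.06,guard=6); bot.hold(.15); st(f"at {h}")
    if h: return False
    bot.grab(force); s=bot.sense(); st("grip"); print(s["grasp_force"])
    ok=abs(s["width"]-2*CAP[k][1])<.006
    if ok:
        z=s["ee_pos"][2]; p=s["ee_pos"]; bot.move_linear([p[0],p[1],z+.03],velocity=.08); bot.hold(.1); st("lift")
    return ok
E
python3 - <<'E'
from h import *
bot.move_linear([.5356,.364,.33],velocity=.25)
if pick2("M",.23,40):
    carry("M",.34,.157,via=False)
look("M1",(140,260,220,380))
E
```

```text
captop [ 0.3793 -0.2494] area 2763 3169
top 27.5 [ 0.3773 -0.2513  0.2301] w 0.085 f [-0.8 -0.3 -1.2] q6 -0.15
at False 28.9 [ 0.3784 -0.2507  0.1255] w 0.0855 f [ 0.2  0.2 -0.1] q6 -0.14
grip 29.4 [ 0.3786 -0.2505  0.1257] w 0.0447 f [-0.4 -0.   3.4] q6 -0.14
40.70904576103203
lift 30.0 [ 0.3784 -0.2504  0.1552] w 0.0439 f [-0.2  0.4 -2.6] q6 -0.14
over 32.1 [ 0.6037 -0.1148  0.3399] w 0.0445 f [-0.4 -0.2 -2.5] q6 -0.11
above cup 33.7 [ 0.6051 -0.1141  0.1581] w 0.0444 f [ 0.2  0.2 -3.5] q6 -0.11
```

View pics/M1.png

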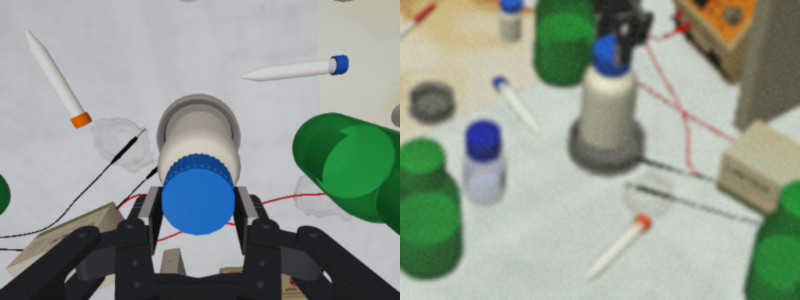

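The medium bottle is centred over its cup. I'll set it down, then fetch the small bottle.

```bash
python3 - <<'E'
from h import *
h=place("M",.1307,.23); z=bot.sense()["ee_pos"][2]
if h and z<.1345:
    release(.26)
    print(find("side",["bottle_medium"])[1])
    if pick2("S",.20,35):
        carry("S",.31,.122,via=False)
look("S1",(90,210,120,280))
E
```

```text
down False 34.4 [ 0.6042 -0.1139  0.1342] w 0.0443 f [ 0.9 -0.4 -2.6] q6 -0.11
floor True 34.8 [ 0.6052 -0.1139  0.1306] w 0.0442 f [0.  1.3 4.9] q6 -0.11
up 36.2 [ 0.6032 -0.1135  0.259 ] w 0.0855 f [-0.2  0.6 -0.3] q6 -0.11
{'bottle_medium': [(0.75, [0.6039, -0.1108, 0.0024])]}
captop [ 0.4308 -0.0923] area 2427 2929
top 37.4 [ 0.4306 -0.0923  0.2004] w 0.0853 f [ 0.8  1.1 -0.3] q6 -0.15
at False 38.9 [ 0.4305 -0.0923  0.0904] w 0.0855 f [0.5 0.  0. ] q6 -0.15
grip 39.3 [ 0.4305 -0.0923  0.0906] w 0.0422 f [-0.6  0.1  3.9] q6 -0.15
35.433880165801384
lift 40.0 [ 0.4301 -0.0921  0.1201] w 0.0423 f [ 0.4 -0.3 -1.5] q6 -0.15
over 42.5 [0.3592 0.2748 0.3097] w 0.0419 f [ 0.7 -1.4 -1.5] q6 -0.15
above cup 44.1 [0.3594 0.2758 0.1229] w 0.0421 f [-0.3  0.2 -0.9] q6 -0.15
```

View pics/S1.png

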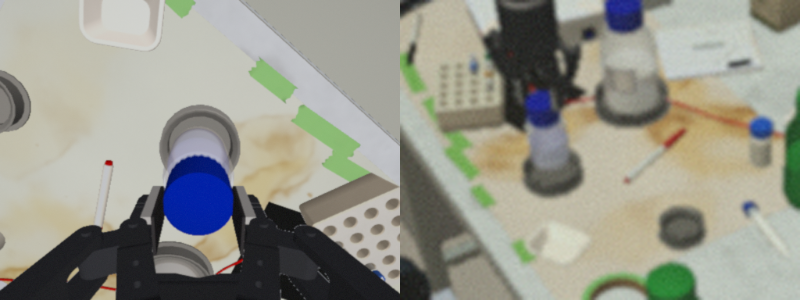

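The small bottle is over its cup. I'll set it down, then take the vial with the fingers closing across the line to the green bottle.

```bash
python3 - <<'E'
from h import *
h=place("S",.0956,.2); z=bot.sense()["ee_pos"][2]
if h and z<.0995:
    release(.26)
    print(find("side",["bottle_small"])[1])
    if pick2("V",.24,25,off=0):
        carry("V",.2,.085,off=0,via=False)
look("V1",(90,210,150,310))
E
```

```text
down False 44.8 [0.3586 0.2754 0.0992] w 0.0425 f [-0.1  0.2 -0.7] q6 -0.15
floor True 45.2 [0.3595 0.2758 0.0957] w 0.042 f [-0.1 -0.1  4.8] q6 -0.15
up 46.7 [0.3578 0.2749 0.2589] w 0.0858 f [-0.7  0.7 -0.2] q6 -0.15
{'bottle_small': [(0.57, [0.3581, 0.2749, 0.0086])]}
captop [0.628  0.1426] area 752 896
top 48.6 [0.6293 0.144  0.2405] w 0.0854 f [0.2 0.1 0.7] q6 1.47
at False 50.6 [0.6292 0.1431 0.0536] w 0.0855 f [-0.2  0.4 -0.3] q6 1.47
grip 51.1 [0.6289 0.1431 0.0534] w 0.031 f [-0.4 -0.5  0.6] q6 1.47
24.88940709270537
lift 51.8 [0.6286 0.143  0.083 ] w 0.031 f [-0.  -0.7 -0.9] q6 1.47
over 53.3 [0.4552 0.0766 0.1989] w 0.0311 f [-0.2  0.3 -0.2] q6 1.43
above cup 54.4 [0.4561 0.0765 0.0864] w 0.0311 f [ 1.  -0.3 -0.9] q6 1.43
```

View pics/V1.png

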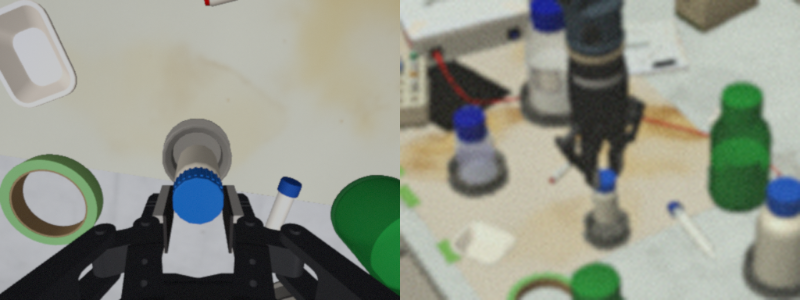

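The vial is over its cup. I'll set it down, back off clear, and check the whole scene.

```bash
python3 - <<'E'
from h import *
h=place("V",.0585,.2); z=bot.sense()["ee_pos"][2]
if h and z<.063:
    release(.3); bot.reach([.12,.4,.35],down(np.pi/2)) if bot.ik([.12,.4,.35],down(np.pi/2)) is not None else None
st()
im=bot.snapshot("scene")[80:290,130:430]; save("F",cv2.resize(im,(800,560),interpolation=cv2.INTER_CUBIC))
E
```

```text
down False 55.1 [0.4546 0.0765 0.0621] w 0.0317 f [-0.1  0.2 -0.4] q6 1.43
floor True 55.5 [0.4554 0.0765 0.0582] w 0.031 f [-0.2  0.8  3.9] q6 1.43
up 57.5 [0.4538 0.0765 0.299 ] w 0.0856 f [ 0.1 -0.5  0.2] q6 1.43
 59.2 [0.1207 0.3998 0.3497] w 0.0854 f [-0.7  0.4  0. ] q6 1.12
```

View pics/F.png

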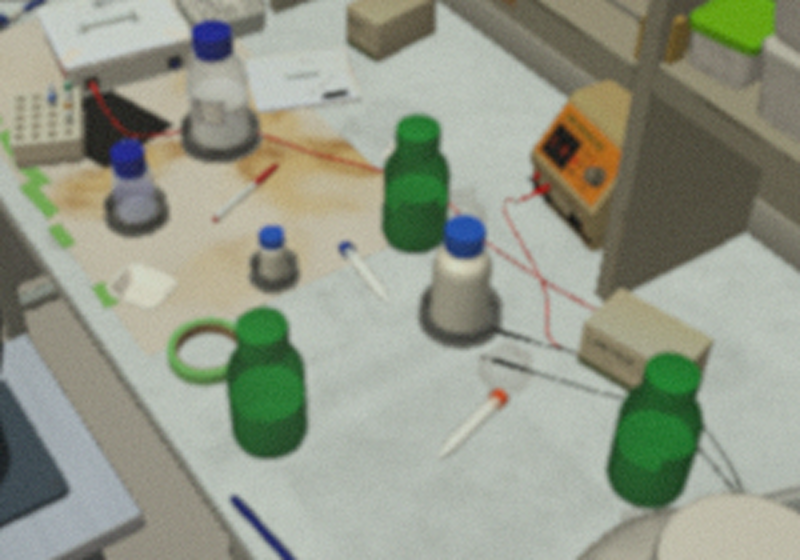

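All four bottles stand upright in their cups: large (215,95), small (132,185), vial (272,258) and medium (462,280). The green bottles haven't moved.

```bash
python3 -c "
from rig import bot
print(bot.hand_in())"
```

```text
the job is handed in; nothing more can be done
None
```

All four bottles are standing upright on the floors of their matching cups and let go, and the job was handed in at about 59 s; the first grasp on the large bottle closed on nothing, but the bottle stayed standing and the second try held.

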